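# Rotate three misplaced books between the section stands

### The arm

A 6-joint arm with a two-finger parallel gripper is mounted at the origin on the work surface. World frame = base frame: x ahead of the robot, y to its left, z up, the work surface at z = 0. Lengths are in mm, angles in degrees, forces in N, time in s.
With the tool pointing down it reaches from about 300 to 850 mm from the base axis. Payload 4.2 kg.
Tool frame: the origin (TCP) lies midway between the tips of the shut fingers; the grasp point (between the pads) lies 19 mm behind it; z points along the fingers, y is the line along which they close (so a half turn about z gives the same grasp; the last joint's range is limited). The gripper opens to 91 mm and grips with 3 to 60 N. Pads are 32 mm wide; open, the fingers measure 118 mm over their backs; the gripper's body (76 mm by 178 mm) begins 60 mm behind the grasp point.
Start: joints at [63.426, 18.312, 89.639, -0, 72.044, -1.146], TCP at [246.895, 519.313, 213.976] pointing down, gripper open.
Joint ranges: [-177.97, 177.97], [-48.28, 115.42], [12.27, 149.76], [-77.06, 257.06], [2.81, 150.46], [-146.56, 146.56]. Speed limits (degrees/s): [147.25, 147.25, 180, 180, 180, 180].

### API

Orientations are given as [roll, pitch, yaw] about the fixed x, y, z axes, in that order (R = Rz(yaw) Ry(pitch) Rx(roll)).
In Python, from workcell import state, grab_frame, camera_model, job_done gives the robot as it stands.
- The arm moves only by the shell command python3 -m pendant 'ROWS' [OPENING] [FORCE]. ROWS is rows parted by semicolons, their numbers by spaces, 1 to 8 of them, each of 6 numbers: dx, dy, dz in mm, then a rotation vector rx, ry, rz in degrees; each row shifts and turns the commanded pose from where the row before left it, along the tool's axes as they then stand; what a row does not reach is not made up. A row lasts 1/10 s, in which the tool goes at most 50 mm and 8.59 degrees, less where a joint would pass 70% of its speed; a pose out of reach is approached as far as the arm can. OPENING is the finger opening in mm, set as the command begins (- or left out keeps the last). The fingers move at their own pace and stop on an object; FORCE is the grip in N (left out, the last holds). Time passes only in rows, so rows that do not move let the fingers close. It prints the time, the measured TCP pose, the force, the opening and the grip force at its end.
- state(): the state, without advancing time (a new reading comes with each control period).
- grab_frame(name): name is "scene" or "top" or "wrist"; returns the picture (420x560x3 uint8, blue, green, red); there is no depth.
- camera_model(name): a dict with "fx", "fy", "cx", "cy" (pixels), "T" (4x4, takes a point from camera to world coordinates). Camera axes: x right, y up, looking along -z (the intrinsics and any distortion apply to the point x, -y, -z); pixel columns grow to the right and rows downward; lengths in mm; the calibration is good to about 2 mm. A picture is of the moment at which its call begins: read the wrist's pose just before it. camera_model takes no time and is no camera call; for the wrist camera it gives the pose at the moment of the call.
- job_done(): hands the job in; it is judged then, once.
The state is a dict: "time_s": time; "qpos": joint angles; "qvel": joint speeds; "effort": joint torques, N m; "ee_pos": TCP position; "ee_rot": TCP orientation; "force": force on the tool from outside, world axes, zero at the start; "torque": the same for the moment, N m; "gripper_width": finger opening in mm; "gripper_force": force on a finger pad.
Only numpy, scipy, OpenCV 4.12 (cv2) and the standard library are available. Lean on these libraries where they do the work, as an engineer would, in place of code of your own. Each camera call takes 0.05 s, during which the arm holds its last target. There are 200 camera calls.

### The job

Each of the three little books on the sorting table is standing in the wrong section stand. Park one of them in the empty grey stand to make room, then get every book into the stand of its own cover colour, standing upright on the stand's floor with the spine up, and let go of them; the grey stand ends up empty. Don't let a book fall over, and leave the date stamp, the tape roll and the pencil cup where they are.

Things in the scene. Friction and masses are not known exactly. Their poses are not given: they have to be found in the camera images.
- book_red: Small hardback book with red covers and red spine, cream pages, standing on its fore-edge with the spine up. 148 mm long (its x), 34 mm thick (its y), 105 mm tall (its z, up at the start); a plain rigid block, 0.25 to 0.5 kg. Loose. Origin: centre of its underside. At the start it stands centred to a few mm in a stand of another colour, lengthwise along it; no two books share a stand.
- book_blue: Small hardback book with blue covers and blue spine, cream pages, standing on its fore-edge with the spine up. 148 mm long (its x), 34 mm thick (its y), 105 mm tall (its z, up at the start); a plain rigid block, 0.25 to 0.5 kg. Loose. Origin: centre of its underside. At the start it stands centred to a few mm in a stand of another colour, lengthwise along it; no two books share a stand.
- book_yellow: Small hardback book with yellow covers and yellow spine, cream pages, standing on its fore-edge with the spine up. 148 mm long (its x), 34 mm thick (its y), 105 mm tall (its z, up at the start); a plain rigid block, 0.25 to 0.5 kg. Loose. Origin: centre of its underside. At the start it stands centred to a few mm in a stand of another colour, lengthwise along it; no two books share a stand.
- stand_red: Section stand, painted red all over, fixed to the table: an open-topped trough 190 mm long (its x), 80 mm wide (its y). Floor 6 mm above the origin; two long side cheeks 12 mm thick with tops at 51 mm, 56 mm apart inside; a low lip at each end, 10 mm thick, top at 18 mm, 170 mm apart inside. Holds one book lengthwise. Origin: centre of its underside, on the table top; z up.
- stand_blue: Section stand, painted blue all over, fixed to the table: an open-topped trough 190 mm long (its x), 80 mm wide (its y). Floor 6 mm above the origin; two long side cheeks 12 mm thick with tops at 51 mm, 56 mm apart inside; a low lip at each end, 10 mm thick, top at 18 mm, 170 mm apart inside. Holds one book lengthwise. Origin: centre of its underside, on the table top; z up.
- stand_yellow: Section stand, painted yellow all over, fixed to the table: an open-topped trough 190 mm long (its x), 80 mm wide (its y). Floor 6 mm above the origin; two long side cheeks 12 mm thick with tops at 51 mm, 56 mm apart inside; a low lip at each end, 10 mm thick, top at 18 mm, 170 mm apart inside. Holds one book lengthwise. Origin: centre of its underside, on the table top; z up.
- stand_grey: Empty spare stand, painted grey all over, fixed to the table: an open-topped trough 190 mm long (its x), 80 mm wide (its y). Floor 6 mm above the origin; two long side cheeks 12 mm thick with tops at 51 mm, 56 mm apart inside; a low lip at each end, 10 mm thick, top at 18 mm, 170 mm apart inside. Holds one book lengthwise. Origin: centre of its underside, on the table top; z up.
- date_stamp: Bystander: office date stamp: black block 50 x 32 x 22 mm with a turned wooden handle on top, 86 mm tall. Loose. Origin: centre of the underside.
- tape_roll: Bystander: brown roll of book tape lying flat, 84 mm outside diameter, 56 mm hole, 24 mm tall. Loose. Origin: centre of the underside.
- pencil_cup: Bystander: empty green plastic cup, 72 mm across the rim, 95 mm tall. Loose. Origin: centre of the underside.
Things that resemble listed ones, but are neither listed nor needed, are in the scene too. What is shaped like the book_red but green is not meant.

How it is judged:
By the outcome, as a careful person would: the job done as asked, in the order asked, and still so for the second after the job is handed in, with the robot touching nothing.
It also fails if it takes over 123 s, if anything falls off the work surface, if the arm or the gripper's body presses on something with over 40 N, if the wrist force passes 120 N, or if a joint passes its speed limit or range.

## Working session

There is one attempt and no reset: what is moved stays moved. The work goes in short steps, Python scripts to look and compute and a shell command to move; the robot and the scene stay as the last step left them, time stands still between calls to the robot, and variables do not carry over. Pictures are saved under pics/ and viewed, at most 14 in all, crops included, and the job is handed in when it is done.

```bash
mkdir -p pics; ls
python3 - <<'E'
from workcell import *
import cv2,numpy as np
np.set_printoptions(suppress=True,precision=3)
print(state())
for n in ("top","scene"):
    cv2.imwrite(f"pics/{n}0.png",grab_frame(n)); print(camera_model(n))
E
```

```text
pics
{'time_s': 0.0, 'qpos': array([63.425, 18.353, 89.707, -0.   , 72.043, -1.146]), 'qvel': array([0.053, 0.014, 0.032, 0.11 , 0.194, 0.013]), 'effort': array([ -0.001, -41.247, -23.197,   0.073,   0.046,  -0.   ]), 'ee_pos': array([246.678, 518.839, 213.107]), 'ee_rot': array([-179.898,   -0.002,  154.57 ]), 'force': array([0.119, 1.045, 0.441]), 'torque': array([ 0.011,  0.02 , -0.048]), 'gripper_force': 0.0, 'gripper_width': 91.43849550752444}
{'fx': 421.029784921835, 'fy': 421.029784921835, 'cx': 278.07668049854334, 'cy': 200.71527144285605, 'T': array([[  -0.001,    0.984,   -0.178,  311.187],
       [  -1.   ,   -0.001,   -0.   ,   21.628],
       [  -0.   ,    0.178,    0.984, 1154.768],
       [   0.   ,    0.   ,    0.   ,    1.   ]])}
{'fx': 404.2666741360526, 'fy': 404.2666741360526, 'cx': 279.8399253981127, 'cy': 203.8798949622155, 'T': array([[  -0.281,   -0.58 ,    0.764, 1297.631],
       [   0.96 ,   -0.172,    0.222,  248.841],
       [   0.002,    0.796,    0.605,  653.044],
       [   0.   ,    0.   ,    0.   ,    1.   ]])}
```

View pics/top0.png

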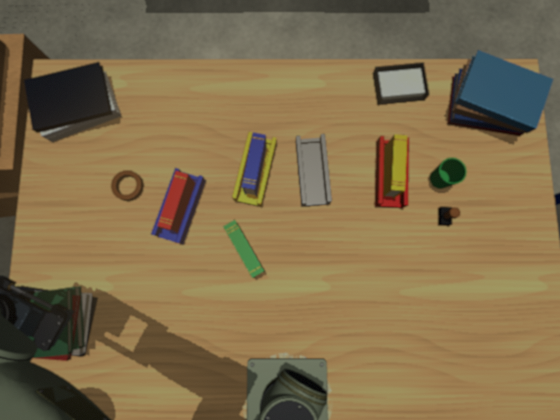

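View pics/scene0.png

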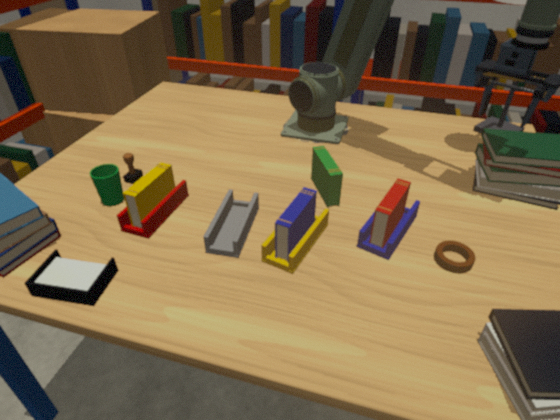

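The top view shows the red book (175,200) in the blue stand, the blue book (255,162) in the yellow stand and the yellow book (400,163) in the red stand. The grey stand at (314,170) is empty. The green book at (244,249) is the look-alike and isn't needed.

Next is one enlarged crop to confirm this and see the edges for masking.

Run:
```python
import cv2
a=cv2.imread("pics/top0.png")[125:255,145:425]
cv2.imwrite("pics/crop0.png",cv2.resize(a,(784,364),interpolation=cv2.INTER_CUBIC))
h=cv2.cvtColor(cv2.imread("pics/top0.png"),cv2.COLOR_BGR2HSV)
for u,v in [(178,182),(184,190),(168,215),(172,237),(195,190),(257,150),(247,180),(254,180),(244,190),(268,170),(258,200),(314,170),(304,175),(325,170),(400,160),(390,160),(382,160),(392,202),(399,190),(393,180)]: print((u,v),h[v,u])
```

```text
(178, 182) [  3 186 156]
(184, 190) [  8 163  72]
(168, 215) [  3 185 156]
(172, 237) [119 127 124]
(195, 190) [119 129 125]
(257, 150) [118 131 123]
(247, 180) [131  33 109]
(254, 180) [  9  35 115]
(244, 190) [25 90 68]
(268, 170) [ 29 167 134]
(258, 200) [ 30 166 158]
(314, 170) [ 23  25 132]
(304, 175) [ 23  27 121]
(325, 170) [ 22  23 120]
(400, 160) [ 27 186 159]
(390, 160) [ 21 188  65]
(382, 160) [  3 202 149]
(392, 202) [  1 200 157]
(399, 190) [ 28 168 112]
(393, 180) [ 25 180 149]
```

View pics/crop0.png

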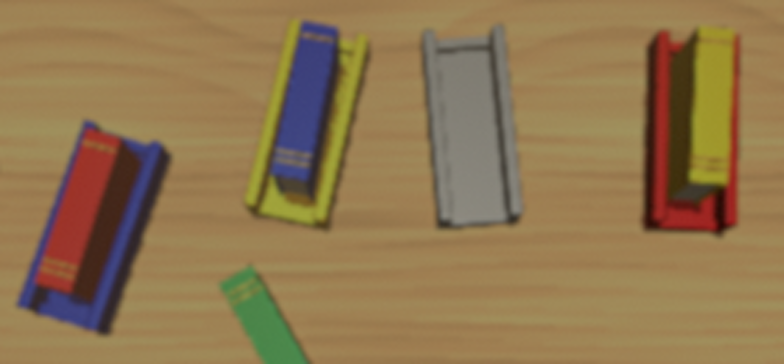

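The crop confirms it. The books (spines at crop 80,215, 312,100 and 715,105) stand in the blue, yellow and red stands. Green (260,310) stands free on the table. Next I measure by masks: spines at z=111, and stand outlines at mid height.

```bash
cat > m.py <<'E'
import cv2,numpy as np
from workcell import *
np.set_printoptions(suppress=True,precision=1)
def cast(px,z,cam):
    px=np.asarray(px,float).reshape(-1,2); T=cam["T"]
    d=np.c_[(px[:,0]-cam["cx"])/cam["fx"],-(px[:,1]-cam["cy"])/cam["fy"],-np.ones(len(px))]@T[:3,:3].T
    return (T[:3,3]+d*((z-T[2,3])/d[:,2])[:,None])[:,:2]
HUE={"red":((0,150,100),(6,255,255)),"blue":((112,80,95),(126,255,255)),"yellow":((24,130,118),(33,255,255)),"grey":((10,0,75),(40,45,255))}
def rect(mask,z,cam):
    cs=cv2.findContours(mask,cv2.RETR_EXTERNAL,cv2.CHAIN_APPROX_NONE)[0]
    c=np.vstack([c for c in cs if cv2.contourArea(c)>25]).reshape(-1,2)
    (x,y),(w,h),a=cv2.minAreaRect(cast(c,z,cam).astype(np.float32))
    if w<h: a+=90; w,h=h,w
    return np.array([x,y,(a+90)%180-90,w,h])
def measure(img,books,cam):
    """books: colour -> ROI (u0,v0,u1,v1) per stand/book"""
    hsv=cv2.cvtColor(img,cv2.COLOR_BGR2HSV)
    for (kind,col,roi,z) in books:
        m=cv2.inRange(hsv,*map(np.array,HUE[col])); k=np.zeros_like(m)
        u0,v0,u1,v1=roi; k[v0:v1,u0:u1]=m[v0:v1,u0:u1]
        k=cv2.morphologyEx(k,cv2.MORPH_OPEN,np.ones((2,2)))
        print(kind,col,rect(k,z,cam))
E
python3 - <<'E'
from m import *
R={"A":(148,160,208,248),"B":(228,128,280,212),"G":(292,128,334,212),"C":(372,128,414,212)}
img=cv2.imread("pics/top0.png")
measure(img,[("book","red",R["A"],111),("book","blue",R["B"],111),("book","yellow",R["C"],111),
("stand","blue",R["A"],25),("stand","yellow",R["B"],25),("stand","red",R["C"],25),("stand","grey",R["G"],25)],camera_model("top"))
E
```

```text
book red [500.3 284.1 -15.6 147.5  31.9]
book blue [595.1  84.  -10.3 130.2  33.6]
book yellow [ 598.9 -289.3   -5.6  147.2   32.5]
stand blue [498.3 283.  -18.5 190.1  56.7]
stand yellow [604.4  85.8 -12.8 199.9  82.2]
stand red [ 594.4 -297.    -3.2  196.3   79.1]
stand grey [599.9 -77.2   4.5 195.4  79.6]
```

```bash
cat > d.py <<'E'
import sys,numpy as np
from workcell import state
from scipy.spatial.transform import Rotation as R
def delta(x,y,z,yaw):
    s=state(); r=R.from_euler("xyz",s["ee_rot"],degrees=True); g=R.from_euler("xyz",[180,0,yaw],degrees=True)
    print("t",s["time_s"],"move",r.inv().apply(np.array([x,y,z])-s["ee_pos"]).round(1),"then rot",(r.inv()*g).as_rotvec(degrees=True).round(2))
if __name__=="__main__": delta(*map(float,sys.argv[1:5]))
E
python3 d.py 500 284 240 162; python3 -m pendant '0 0 0 0 0 0'
```

```text
t 0.1 move [-329.6 -103.4  -26.6] then rot [-0.09 -0.01 -7.43]
time_s: 0.2
ee_pos: [246.8, 519.0, 213.5]
ee_rot: [-179.9, -0.0, 154.6]
force: [0.0, 0.1, 0.7]
gripper_width: 91.3
gripper_force: 0.0
```

```bash
python3 -m pendant '-41 -13 -3.3 0 0 0;-41 -13 -3.3 0 0 0;-41 -13 -3.3 0 0 0;-41 -13 -3.3 0 0 0;-41 -13 -3.3 0 0 0;-41 -13 -3.3 0 0 0;-41 -13 -3.3 0 0 0;-41 -13 -3.3 0 0 0' 91 >/dev/null; python3 -m pendant '0 0 0 0 0 -3.7;0 0 0 0 0 -3.7;0 0 0 0 0 0;0 0 0 0 0 0'
python3 - <<'E'
from m import *
c=camera_model("wrist"); f=grab_frame("wrist"); cv2.imwrite("pics/w1.png",f); np.save("pics/w1.npy",c); print(c)
f=grab_frame("top"); cv2.imwrite("pics/top1.png",f)
E
```

```text
time_s: 1.4
ee_pos: [498.3, 284.6, 240.2]
ee_rot: [-180.0, -0.0, 161.9]
force: [0.1, 0.3, -1.0]
gripper_width: 91.2
gripper_force: 0.0
{'fx': 345.8537011120497, 'fy': 345.8537011120497, 'cx': 278.3115603802954, 'cy': 207.8780780764638, 'T': array([[  0.3,  -0.9,  -0.2, 431.7],
       [  1. ,   0.3,   0.1, 305.9],
       [ -0. ,  -0.2,   1. , 411.2],
       [  0. ,   0. ,   0. ,   1. ]])}
```

View pics/w1.png

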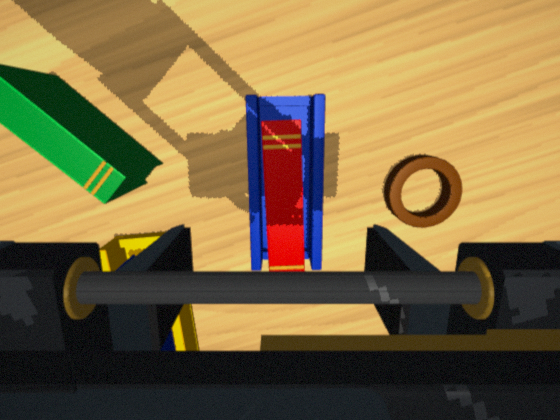

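The wrist view shows the red book's spine from (262–301,120) to (270–304,265), in the blue stand whose cheeks run (247,95)–(251,268) and (325,95)–(322,268). I cast those edges.

Run:
```python
from m import *
c=np.load("pics/w1.npy",allow_pickle=True).item()
hsv=cv2.cvtColor(cv2.imread("pics/w1.png"),cv2.COLOR_BGR2HSV)
def line(m,rows,z,lab):
    L=[];Rr=[]
    for v in rows:
        u=np.flatnonzero(m[v]); u=u[(u>235)&(u<335)]
        if len(u): L.append((u[0]-.5,v));Rr.append((u[-1]+.5,v))
    for n,p in (("L",L),("R",Rr)):
        q=cast(p,z,c).astype(np.float32); vx,vy,x,y=cv2.fitLine(q,cv2.DIST_HUBER,0,.01,.01).ravel()
        print(lab,n,"yaw",np.degrees(np.arctan(vy/vx)),"y at x=500",y+(500-x)*vy/vx)
red=cv2.inRange(hsv,(0,150,60),(8,255,255))|cv2.inRange(hsv,(172,150,60),(180,255,255))
blue=cv2.inRange(hsv,(108,120,40),(128,255,255))
line(red,range(155,262,3),111,"book red"); line(blue,range(100,262,3),51,"stand blue")
v=np.flatnonzero(blue[:,255]); print("blue col255 rows",v.min(),v.max(),cast([(255,v.min()),(255,v.max())],51,c))
v=np.flatnonzero(red[:,285]);print(v.min(),v.max(),cast([(285,v.min()),(285,v.max())],111,c))
```

```text
book red L yaw -15.702527 y at x=500 271.45428
book red R yaw -15.579919 y at x=500 305.3071
stand blue L yaw -17.538483 y at x=500 250.24184
stand blue R yaw -17.67304 y at x=500 332.24414
blue col255 rows 95 269 [[402.2 291.1]
 [578.6 230. ]]
120 271 [[433.9 311. ]
 [564.8 268.8]]
```

```bash
python3 d.py 502 286 66 164.4
```

```text
t 1.5 move [ -3.2   2.4 174.3] then rot [-0.   -0.01 -2.45]
```

```bash
python3 -m pendant '-3.2 2.4 0 0 0 -2.4;0 0 35 0 0 0;0 0 35 0 0 0;0 0 35 0 0 0;0 0 30 0 0 0;0 0 20 0 0 0;0 0 12 0 0 0;0 0 7 0 0 0' 91; python3 -m pendant '0 0 0 0 0 0;0 0 0 0 0 0;0 0 0 0 0 0;0 0 0 0 0 0;0 0 0 0 0 0;0 0 0 0 0 0;0 0 0 0 0 0;0 0 0 0 0 0' 20 30
```

```text
time_s: 2.3
ee_pos: [502.0, 286.0, 65.6]
ee_rot: [-180.0, -0.0, 164.4]
force: [0.4, 1.0, -0.9]
gripper_width: 91.2
gripper_force: 0.0
time_s: 3.1
ee_pos: [502.6, 286.2, 66.6]
ee_rot: [179.9, 0.0, 164.4]
force: [-0.2, 0.9, 1.1]
gripper_width: 33.9
gripper_force: 30.0
```

Gripped at 34 mm. I lift and check where the book shows up in the cameras.

```bash
python3 -m pendant '0 0 -10 0 0 0;0 0 -25 0 0 0;0 0 -30 0 0 0;0 0 -30 0 0 0;0 0 -25 0 0 0;0 0 -15 0 0 0;0 0 0 0 0 0'
python3 - <<'E'
from m import *
c=camera_model("wrist"); f=grab_frame("wrist"); cv2.imwrite("pics/w2.png",f); np.save("pics/w2.npy",c)
s=state(); print(s["ee_pos"],s["ee_rot"])
t=grab_frame("top"); cv2.imwrite("pics/top2.png",t)
cv2.imwrite("pics/v2.png",np.hstack([cv2.resize(f,(400,300)),cv2.resize(t,(400,300))]))
E
python3 d.py 600 -75 200 184.5
```

```text
time_s: 3.8
ee_pos: [503.1, 286.2, 203.8]
ee_rot: [179.8, 0.2, 164.4]
force: [0.4, 0.2, -5.1]
gripper_width: 34.0
gripper_force: 30.0
[502.2 285.8 201.9] [180.    0.  164.4]
t 3.9 move [-191.9 -320.6    0.9] then rot [ -0.05  -0.07 -20.13]
```

View pics/v2.png

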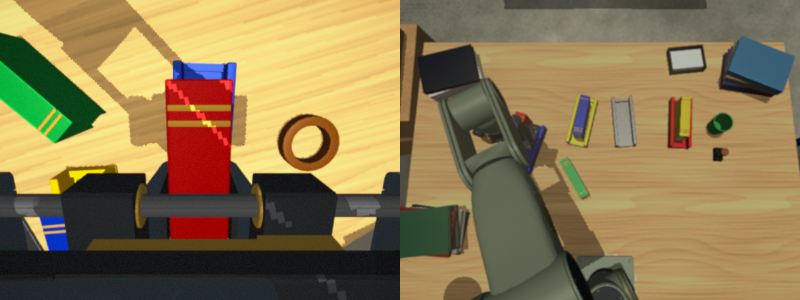

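The book is held upright in the wrist view (spine columns 167–235 in the half view). I check the lateral camera bias on it.

Run:
```python
from m import *
c=np.load("pics/w2.npy",allow_pickle=True).item()
hsv=cv2.cvtColor(cv2.imread("pics/w2.png"),cv2.COLOR_BGR2HSV)
red=cv2.inRange(hsv,(0,150,60),(8,255,255))|cv2.inRange(hsv,(172,150,60),(180,255,255))
y=np.radians(164.4); X=np.array([np.cos(y),np.sin(y)]); Y=np.array([np.sin(y),-np.cos(y)]); tcp=np.array([502.2,285.8])
for v in (170,200,230,255):
    u=np.flatnonzero(red[v]); u=u[(u>200)&(u<350)]
    q=cast([(u[0]-.5,v),(u[-1]+.5,v)],246.4,c)-tcp; print(v,u[0],u[-1],"toolY",q@Y,"toolX",q@X)
v=np.flatnonzero(red[:,280]);print(v.min(),"near end toolX",(cast([(280,v.min())],246.4,c)-tcp)@X)
```

```text
170 233 323 toolY [-17.   16.9] toolX [51.1 51.1]
200 234 323 toolY [-17.   17.3] toolX [39.7 39.6]
230 235 322 toolY [-17.   17.3] toolX [27.7 27.6]
255 235 321 toolY [-17.3  17.2] toolX [17.3 17.2]
112 near end toolX [71.9]
```

```bash
python3 -m pendant '-14 -23 0 0 0 0;-24 -40 0 0 0 0;-26 -43 0 0 0 0;-26 -43 0 0 0 0;-26 -43 0 0 0 0;-26 -43 0 0 0 0;-24 -40 0 0 0 0;-14 -23 0 0 0 0' >/dev/null;  python3 -m pendant '-8 -14 0 0 0 -4;-4 -8 0 0 0 -6;0 0 0 0 0 -6;0 0 0 0 0 -4;0 0 0 0 0 0;0 0 0 0 0 0;0 0 0 0 0 0'
python3 - <<'E'
from m import *
c=camera_model("wrist"); f=grab_frame("wrist"); cv2.imwrite("pics/w3.png",f); np.save("pics/w3.npy",c)
s=state(); print(s["ee_pos"],s["ee_rot"])
E
```

```text
time_s: 5.4
ee_pos: [600.9, -72.8, 200.6]
ee_rot: [180.0, -0.1, -175.7]
force: [-0.1, 0.3, -3.2]
gripper_width: 33.9
gripper_force: 30.0
[601.  -72.8 200.8] [ 180.    -0.1 -175.7]
```

View pics/w3.png

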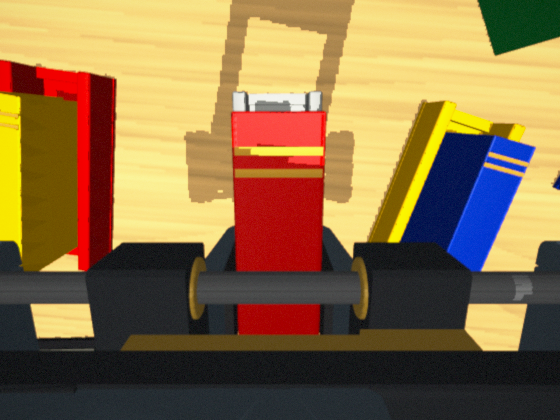

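The grey stand's near end shows at (234,92)–(322,92), directly under the held book.

```bash
cat >> m.py <<'E'
def endcentre(px,z,c,yaw,half):
    e=cast(px,z,c); m=e.mean(0); y=np.radians(yaw); print("ends",e.ravel(),"width",np.linalg.norm(e[0]-e[1]),"cross yaw",np.degrees(np.arctan2(*(e[1]-e[0])[::1])),"centre",m+half*np.array([np.cos(y),np.sin(y)]))
E
python3 - <<'E'
from m import *
c=np.load("pics/w3.npy",allow_pickle=True).item()
endcentre([(233.5,92.5),(322.5,92.5)],51,c,4.5,95)
E
```

```text
ends [ 510.9 -119.5  505.1  -41.2] width 78.48496209280246 cross yaw -4.279872187932279 centre [602.7 -72.9]
```

```bash
python3 -m pendant '0 0 10 0 0 0;0 0 25 0 0 0;0 0 30 0 0 0;0 0 30 0 0 0;0 0 20 0 0 0;0 0 10 0 0 0;0 0 5 0 0 0;0 0 0 0 0 0'; python3 -m pendant '0 0 3 0 0 0;0 0 0 0 0 0'
```

```text
time_s: 6.25
ee_pos: [601.4, -72.9, 71.2]
ee_rot: [180.0, -0.0, -175.6]
force: [0.6, -0.3, -4.1]
gripper_width: 33.7
gripper_force: 30.0
time_s: 6.45
ee_pos: [601.8, -73.0, 69.1]
ee_rot: [-180.0, 0.1, -175.6]
force: [0.1, -0.8, -4.6]
gripper_width: 33.6
gripper_force: 30.0
```

```bash
python3 -m pendant '0 0 1 0 0 0;0 0 0 0 0 0'; python3 -m pendant '0 0 1 0 0 0;0 0 0 0 0 0;0 0 0 0 0 0'
```

```text
time_s: 6.65
ee_pos: [601.4, -73.0, 67.7]
ee_rot: [-180.0, 0.0, -175.6]
force: [-0.2, -0.1, -3.7]
gripper_width: 33.8
gripper_force: 30.0
time_s: 6.95
ee_pos: [601.6, -73.0, 66.6]
ee_rot: [-180.0, 0.0, -175.6]
force: [0.7, 0.3, -3.5]
gripper_width: 33.9
gripper_force: 30.0
```

```bash
python3 -m pendant '0 0 0.7 0 0 0;0 0 0 0 0 0;0 0 0 0 0 0'; python3 -m pendant '0 0 0.7 0 0 0;0 0 0 0 0 0;0 0 0 0 0 0'
```

```text
time_s: 7.25
ee_pos: [601.6, -73.0, 66.6]
ee_rot: [-180.0, 0.1, -175.6]
force: [-0.3, 0.1, 5.1]
gripper_width: 33.8
gripper_force: 30.0
time_s: 7.55
ee_pos: [601.6, -73.0, 66.6]
ee_rot: [-180.0, 0.1, -175.6]
force: [-3.2, -0.1, 8.7]
gripper_width: 33.8
gripper_force: 30.0
```

On the floor. I release and rise.

```bash
python3 -m pendant '0 0 -0.7 0 0 0;0 0 0 0 0 0;0 0 0 0 0 0;0 0 0 0 0 0;0 0 0 0 0 0;0 0 0 0 0 0' 91 >/dev/null; python3 -m pendant '0 0 0 0 0 0;0 0 0 0 0 0;0 0 -15 0 0 0;0 0 -30 0 0 0;0 0 -40 0 0 0;0 0 -40 0 0 0;0 0 -30 0 0 0;0 0 -15 0 0 0'; python3 d.py 604 90 240 168
```

```text
time_s: 8.95
ee_pos: [602.5, -73.1, 239.3]
ee_rot: [-179.9, 0.3, -175.6]
force: [-0.4, -0.7, 0.2]
gripper_width: 90.8
gripper_force: 0.0
t 8.95 move [-14.  162.5  -0.8] then rot [-0.02  0.33 16.37]
```

```bash
python3 -m pendant '-2 25 0 0 0 0;-4 40 0 0 0 0;-4 40 0 0 0 0;-3 35 0 0 0 0;-1 22.5 0 0 0 0;0 0 0 0 0 8.2;0 0 0 0 0 8.2;0 0 0 0 0 0' >/dev/null; python3 -m pendant '0 0 0 0 0 0;0 0 0 0 0 0;0 0 0 0 0 0'
python3 - <<'E'
from m import *
c=camera_model("wrist"); f=grab_frame("wrist"); cv2.imwrite("pics/w4.png",f); np.save("pics/w4.npy",c)
s=state(); print(s["ee_pos"],s["ee_rot"])
E
```

```text
time_s: 10.05
ee_pos: [602.9, 89.9, 235.7]
ee_rot: [180.0, 0.0, 168.0]
force: [0.4, -0.5, -0.6]
gripper_width: 90.9
gripper_force: 0.0
[602.9  89.9 235.7] [180.   0. 168.]
```

View pics/w4.png

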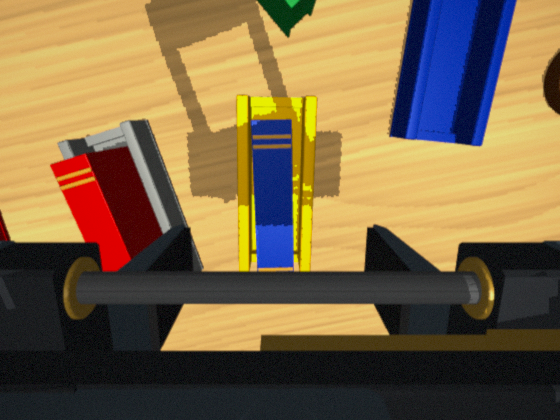

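The red book stands upright in the grey stand (left). The blue spine runs (252–293,121) to (257–294,266), with the yellow stand's near end at (237–317,96). I fit the edges.

```bash
cat >> m.py <<'E'
def ledge(m,rows,lo,hi,z,c,lab):
    L=[];Rr=[]
    for v in rows:
        u=np.flatnonzero(m[v,lo:hi])+lo
        if len(u): L.append((u[0]-.5,v));Rr.append((u[-1]+.5,v))
    F=[cv2.fitLine(cast(p,z,c).astype(np.float32),cv2.DIST_HUBER,0,.01,.01).ravel() for p in (L,Rr)]
    yaws=[np.degrees(np.arctan(f[1]/f[0])) for f in F]
    a=np.radians(np.mean(yaws)); n=np.array([-np.sin(a),np.cos(a)]); t=np.array([np.cos(a),np.sin(a)])
    off=[f[2:]@n for f in F]
    v0=np.flatnonzero(m[:,lo:hi].sum(1)>255*8)[0]
    near=(cast([((L[0][0]+Rr[0][0])/2,v0-.5)],z,c)@t)[0]
    half=74 if z>100 else 95
    print(lab,"yaws",np.round(yaws,1),"width",abs(off[0]-off[1]),"centre",t*(near+half)+n*np.mean(off))
RED=lambda h:cv2.inRange(h,(0,150,60),(8,255,255))|cv2.inRange(h,(172,150,60),(180,255,255))
BLUE=lambda h:cv2.inRange(h,(108,120,40),(128,255,255))
YEL=lambda h:cv2.inRange(h,(22,170,60),(34,255,255))
E
python3 - <<'E'
from m import *
c=np.load("pics/w4.npy",allow_pickle=True).item()
h=cv2.cvtColor(cv2.imread("pics/w4.png"),cv2.COLOR_BGR2HSV)
ledge(BLUE(h),range(150,260,3),245,305,111,c,"book blue")
ledge(YEL(h),range(100,260,3),230,325,51,c,"stand yellow")
c=np.load("pics/w1.npy",allow_pickle=True).item()
h=cv2.cvtColor(cv2.imread("pics/w1.png"),cv2.COLOR_BGR2HSV)
ledge(BLUE(h),range(100,260,3),235,335,51,c,"stand blue")
E
python3 d.py 604 90 66 169
```

```text
book blue yaws [-10.7 -10.7] width 32.72769 centre [605.9  84.2]
stand yellow yaws [-12.8 -12.9] width 79.46094 centre [603.5  85.8]
stand blue yaws [-17.5 -17.7] width 78.1792 centre [501.6 290.7]
t 10.1 move [ -1.1   0.3 169.7] then rot [ 0.01  0.   -1.  ]
```

```bash
python3 d.py 605 84.5 66 169.3
```

```text
t 10.1 move [ -3.2  -4.9 169.7] then rot [ 0.01  0.   -1.3 ]
```

```bash
python3 -m pendant '-3.2 -4.9 0 0 0 -1.3;0 0 35 0 0 0;0 0 35 0 0 0;0 0 35 0 0 0;0 0 30 0 0 0;0 0 20 0 0 0;0 0 10 0 0 0;0 0 5 0 0 0' 91; python3 -m pendant '0 0 0 0 0 0;0 0 0 0 0 0;0 0 0 0 0 0;0 0 0 0 0 0;0 0 0 0 0 0;0 0 0 0 0 0;0 0 0 0 0 0;0 0 0 0 0 0' 20 30
```

```text
time_s: 10.9
ee_pos: [604.8, 84.6, 64.9]
ee_rot: [-180.0, -0.1, 169.3]
force: [-0.1, -0.1, 0.2]
gripper_width: 90.9
gripper_force: 0.0
time_s: 11.7
ee_pos: [605.0, 84.7, 65.7]
ee_rot: [180.0, 0.0, 169.3]
force: [-0.4, -0.5, 2.7]
gripper_width: 34.1
gripper_force: 30.0
```

```bash
python3 -m pendant '0 0 -10 0 0 0;0 0 -25 0 0 0;0 0 -30 0 0 0;0 0 -30 0 0 0;0 0 -25 0 0 0;0 0 -15 0 0 0;0 0 0 0 0 0;0 0 0 0 0 0'; python3 d.py 501 290 200 162.4
```

```text
time_s: 12.5
ee_pos: [604.4, 84.6, 200.2]
ee_rot: [-180.0, -0.1, 169.3]
force: [-1.4, -0.5, -4.0]
gripper_width: 33.7
gripper_force: 30.0
t 12.5 move [139.8 182.5   0.3] then rot [-0.02 -0.06  6.87]
```

```bash
python3 -m pendant '12 16 0 0 0 0;24 31 0 0 0 0;30 39 0 0 0 0;30 39 0 0 0 0;24 31 0 0 0 0;14 18.5 0 0 0 2.9;5.8 8 0 0 0 4;0 0 0 0 0 0' >/dev/null; python3 -m pendant '0 0 0 0 0 0;0 0 0 0 0 0;0 0 0 0 0 0'
python3 - <<'E'
from m import *
c=camera_model("wrist"); f=grab_frame("wrist"); cv2.imwrite("pics/w5.png",f); np.save("pics/w5.npy",c)
E
python3 d.py 501 290 70 162.4
```

```text
time_s: 13.6
ee_pos: [502.3, 289.3, 200.3]
ee_rot: [-180.0, -0.0, 162.3]
force: [-1.0, -0.5, -2.8]
gripper_width: 33.8
gripper_force: 30.0
t 13.65 move [  1.5   0.2 130.5] then rot [-0.02 -0.01 -0.07]
```

View pics/w5.png

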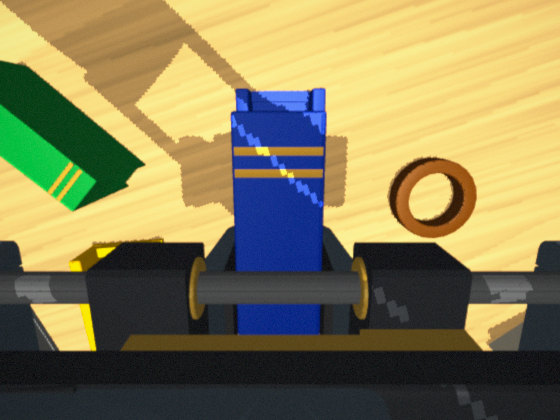

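Run:
```python
from m import *
c=np.load("pics/w5.npy",allow_pickle=True).item()
endcentre([(235.5,89.5),(325.5,89.5)],51,c,-17.6,95)
h=cv2.cvtColor(cv2.imread("pics/w5.png"),cv2.COLOR_BGR2HSV); y=np.radians(162.3)
print("book near end toolX",(cast([(280,112)],246.4,c)-[502.3,289.3])@[np.cos(y),np.sin(y)])
```

```text
ends [399.9 281.9 423.9 357.3] width 79.11877106986636 cross yaw 17.71980191039566 centre [502.4 290.9]
book near end toolX [72.4]
```

```bash
python3 -m pendant '2 1.6 10 0 0 0;0 0 25 0 0 0;0 0 30 0 0 0;0 0 30 0 0 0;0 0 20 0 0 0;0 0 10 0 0 0;0 0 5 0 0 0;0 0 0 0 0 0'; python3 -m pendant '0 0 2 0 0 0;0 0 0.7 0 0 0;0 0 0 0 0 0;0 0 0 0 0 0'
```

```text
time_s: 14.45
ee_pos: [500.7, 292.4, 70.6]
ee_rot: [180.0, -0.0, 162.4]
force: [0.7, -0.1, -3.3]
gripper_width: 34.0
gripper_force: 30.0
time_s: 14.85
ee_pos: [500.8, 292.5, 68.4]
ee_rot: [180.0, 0.0, 162.4]
force: [-0.3, 0.6, -3.8]
gripper_width: 33.7
gripper_force: 30.0
```

```bash
python3 -m pendant '0 0 0.7 0 0 0;0 0 0 0 0 0;0 0 0 0 0 0'; python3 -m pendant '0 0 0.7 0 0 0;0 0 0 0 0 0;0 0 0 0 0 0'
```

```text
time_s: 15.15
ee_pos: [500.6, 292.4, 67.3]
ee_rot: [180.0, 0.0, 162.4]
force: [0.7, 0.5, -2.6]
gripper_width: 33.9
gripper_force: 30.0
time_s: 15.45
ee_pos: [500.6, 292.3, 66.5]
ee_rot: [180.0, -0.0, 162.4]
force: [-0.4, -0.7, -3.2]
gripper_width: 34.2
gripper_force: 30.0
```

```bash
python3 -m pendant '0 0 0.7 0 0 0;0 0 0 0 0 0;0 0 0 0 0 0' | grep -E "pos|^force"; python3 -m pendant '0 0 0.5 0 0 0;0 0 0 0 0 0;0 0 0 0 0 0' | grep -E "pos|^force"
```

```text
ee_pos: [500.6, 292.3, 65.8]
force: [0.2, -0.4, -3.1]
ee_pos: [500.7, 292.4, 65.7]
force: [-1.4, 0.2, -0.5]
```

Touching the floor. I release, rise, and go to the yellow book.

```bash
python3 -m pendant '0 0 0 0 0 0;0 0 0 0 0 0;0 0 0 0 0 0;0 0 0 0 0 0;0 0 0 0 0 0;0 0 0 0 0 0;0 0 0 0 0 0;0 0 0 0 0 0' 91; python3 -m pendant '0 0 -15 0 0 0;0 0 -30 0 0 0;0 0 -40 0 0 0;0 0 -40 0 0 0;0 0 -30 0 0 0;0 0 -15 0 0 0;0 0 0 0 0 0'; python3 d.py 600 -291 240 177
```

```text
time_s: 16.85
ee_pos: [500.6, 292.4, 65.4]
ee_rot: [180.0, 0.0, 162.4]
force: [0.7, -0.4, -0.2]
gripper_width: 90.5
gripper_force: 0.0
time_s: 17.55
ee_pos: [501.8, 293.0, 238.1]
ee_rot: [179.8, 0.2, 162.4]
force: [-0.2, -0.3, -0.7]
gripper_width: 90.9
gripper_force: 0.0
t 17.55 move [-270.5 -526.8   -3.1] then rot [  0.22   0.26 -14.63]
```

```bash
python3 -m pendant '-12 -23 0 0 0 0;-20 -40 0 0 0 0;-20.5 -40 0 0 0 0;-20.5 -40 0 0 0 0;-20.5 -40 0 0 0 0;-20.5 -40 0 0 0 0;-20.5 -40 0 0 0 0;-20.5 -40 0 0 0 0' >/dev/null; python3 -m pendant '-20.5 -40 0 0 0 0;-20.5 -40 0 0 0 0;-20.5 -40 0 0 0 0;-20.5 -40 0 0 0 0;-20 -38 0 0 0 0;-13 -26 0 0 0 0;0 0 0 0 0 -7.3;0 0 0 0 0 -7.3' >/dev/null; python3 -m pendant '0 0 0 0 0 0;0 0 0 0 0 0;0 0 0 0 0 0'
python3 - <<'E'
from m import *
c=camera_model("wrist"); f=grab_frame("wrist"); cv2.imwrite("pics/w6.png",f); np.save("pics/w6.npy",c)
E
python3 d.py 600 -291 240 177
```

```text
time_s: 19.45
ee_pos: [598.2, -291.3, 234.7]
ee_rot: [180.0, -0.1, 176.9]
force: [-0.3, 0.3, -0.7]
gripper_width: 90.8
gripper_force: 0.0
t 19.5 move [-1.7  0.4 -5. ] then rot [ 0.02 -0.03 -0.08]
```

View pics/w6.png

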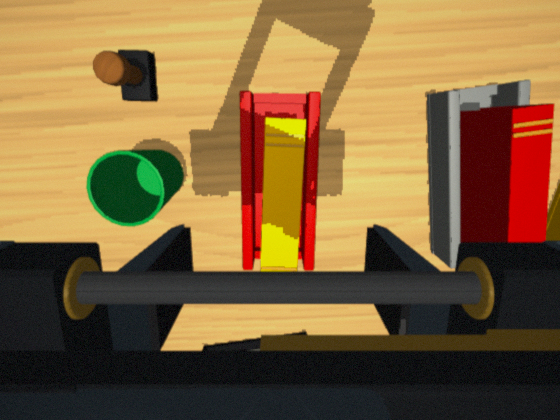

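The yellow spine runs (264–306,118) to (260–297,270) in the red stand (241–320,92). The pencil cup (125,190) is well clear.

```bash
python3 - <<'E'
from m import *
import d
c=np.load("pics/w6.npy",allow_pickle=True).item()
h=cv2.cvtColor(cv2.imread("pics/w6.png"),cv2.COLOR_BGR2HSV)
Y=cv2.inRange(h,(18,150,60),(34,255,255))
ledge(Y,range(150,260,3),256,312,111,c,"book yellow")
ledge(RED(h),range(100,260,3),230,330,51,c,"stand red")
E
python3 d.py 602 -290.5 66 174.3
```

```text
book yellow yaws [-6.  -5.7] width 33.660873 centre [ 600.7 -289.2]
stand red yaws [-3.7 -3.9] width 78.95688 centre [ 595.8 -291.2]
t 19.5 move [ -3.8   0.9 169. ] then rot [ 0.02 -0.03  2.62]
```

```bash
python3 -m pendant '-2.2 2.2 0 0 0 2.7;0 0 35 0 0 0;0 0 35 0 0 0;0 0 35 0 0 0;0 0 30 0 0 0;0 0 20 0 0 0;0 0 9 0 0 0;0 0 4.5 0 0 0' 91; python3 -m pendant '0 0 0 0 0 0;0 0 0 0 0 0;0 0 0 0 0 0;0 0 0 0 0 0;0 0 0 0 0 0;0 0 0 0 0 0;0 0 0 0 0 0;0 0 0 0 0 0' 20 30
```

```text
time_s: 20.3
ee_pos: [600.6, -289.3, 66.2]
ee_rot: [180.0, -0.0, 174.3]
force: [0.5, -0.2, 0.4]
gripper_width: 90.8
gripper_force: 0.0
time_s: 21.1
ee_pos: [600.7, -289.5, 66.8]
ee_rot: [180.0, 0.0, 174.3]
force: [-0.3, 0.7, -0.6]
gripper_width: 33.9
gripper_force: 30.0
```

```bash
python3 -m pendant '0 0 -10 0 0 0;0 0 -25 0 0 0;0 0 -30 0 0 0;0 0 -30 0 0 0;0 0 -25 0 0 0;0 0 -20 0 0 0;0 0 0 0 0 0;0 0 0 0 0 0'; python3 d.py 602.5 86 200 167.2
```

```text
time_s: 21.9
ee_pos: [600.2, -289.4, 206.2]
ee_rot: [180.0, -0.1, 174.3]
force: [-0.1, 0.2, -3.7]
gripper_width: 33.5
gripper_force: 30.0
t 21.9 move [ 35.2 373.7   6.4] then rot [ 0.02 -0.06  7.07]
```

```bash
python3 -m pendant '2 20 0 0 0 0;3.5 37 0 0 0 0;4 43 0 0 0 0;4 43 0 0 0 0;4 43 0 0 0 0;4 43 0 0 0 0;4 43 0 0 0 0;4 43 0 0 0 0' >/dev/null; python3 -m pendant '3.5 37 0 0 0 0;2.2 21.7 0 0 0 0;0 0 0 0 0 3.5;0 0 0 0 0 3.5;0 0 0 0 0 0;0 0 0 0 0 0;0 0 0 0 0 0'
python3 - <<'E'
from m import *
c=camera_model("wrist"); f=grab_frame("wrist"); cv2.imwrite("pics/w7.png",f); np.save("pics/w7.npy",c)
E
python3 d.py 602.5 86 70 167.2
```

```text
time_s: 23.4
ee_pos: [602.5, 85.8, 206.2]
ee_rot: [-180.0, -0.1, 167.3]
force: [-0.6, -1.2, -3.5]
gripper_width: 34.0
gripper_force: 30.0
t 23.45 move [1.000e-01 3.000e-01 1.364e+02] then rot [-0.   -0.05  0.09]
```

View pics/w7.png

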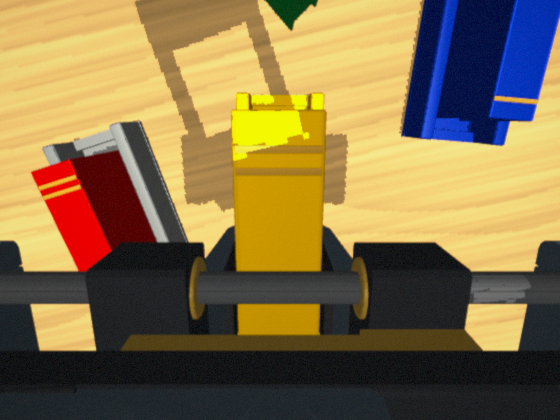

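The blue book stands upright in the blue stand. The yellow stand's near end shows at (236,94)–(324,94) under the held book, whose near end is at row 111.

Run:
```python
from m import *
c=np.load("pics/w7.npy",allow_pickle=True).item()
endcentre([(235.5,93.5),(324.5,93.5)],51,c,-12.8,95)
y=np.radians(167.3); X=np.array([np.cos(y),np.sin(y)])
k=(cast([(280,110.5)],250.6,c)-[602.5,85.8])@X-74; print("book centre",np.array([602.5,85.8])+k*X,k)
```

```text
ends [503.5  68.2 521.1 146.1] width 79.90962113134849 cross yaw 12.737365429506394 centre [605.   86.1]
book centre [603.5  85.6] [-1.]
```

```bash
python3 -m pendant '-1.4 0.8 12 0 0 0;0 0 25 0 0 0;0 0 30 0 0 0;0 0 30 0 0 0;0 0 22 0 0 0;0 0 12 0 0 0;0 0 5 0 0 0;0 0 0 0 0 0'; python3 -m pendant '0 0 1 0 0 0;0 0 0.7 0 0 0;0 0 0 0 0 0;0 0 0 0 0 0'
```

```text
time_s: 24.25
ee_pos: [604.6, 86.2, 70.6]
ee_rot: [180.0, -0.0, 167.3]
force: [0.9, 0.6, -4.6]
gripper_width: 34.2
gripper_force: 30.0
time_s: 24.65
ee_pos: [604.8, 86.3, 69.7]
ee_rot: [180.0, 0.1, 167.3]
force: [-0.3, 0.2, -3.7]
gripper_width: 34.0
gripper_force: 30.0
```

```bash
python3 -m pendant '0 0 0.7 0 0 0;0 0 0 0 0 0;0 0 0 0 0 0'| grep -E "pos|^force"; python3 -m pendant '0 0 0.5 0 0 0;0 0 0 0 0 0;0 0 0 0 0 0'| grep -E "pos|^force"
```

```text
ee_pos: [604.5, 86.3, 68.5]
force: [-0.2, 0.1, -4.4]
ee_pos: [604.5, 86.2, 67.9]
force: [-0.5, 0.4, -3.9]
```

```bash
python3 -m pendant '0 0 0.7 0 0 0;0 0 0 0 0 0;0 0 0 0 0 0'| grep -E "pos|^force"; python3 -m pendant '0 0 0.5 0 0 0;0 0 0 0 0 0;0 0 0 0 0 0'| grep -E "pos|^force"
```

```text
ee_pos: [604.5, 86.3, 67.2]
force: [-0.1, -0.6, -3.8]
ee_pos: [604.6, 86.3, 66.8]
force: [0.1, -0.4, -4.3]
```

```bash
python3 -m pendant '0 0 0.5 0 0 0;0 0 0 0 0 0;0 0 0 0 0 0'| grep -E "pos|^force"; python3 -m pendant '0 0 0.3 0 0 0;0 0 0 0 0 0;0 0 0 0 0 0'| grep -E "pos|^force"
```

```text
ee_pos: [604.6, 86.3, 66.8]
force: [-1.6, -0.3, 2.0]
ee_pos: [604.6, 86.3, 66.8]
force: [-3.1, -0.0, 4.7]
```

Seated. I release, rise, and go to the red book in the grey stand.

```bash
python3 -m pendant '0 0 -0.4 0 0 0;0 0 0 0 0 0;0 0 0 0 0 0;0 0 0 0 0 0;0 0 0 0 0 0;0 0 0 0 0 0;0 0 0 0 0 0;0 0 0 0 0 0' 91; python3 -m pendant '0 0 -15 0 0 0;0 0 -30 0 0 0;0 0 -40 0 0 0;0 0 -40 0 0 0;0 0 -30 0 0 0;0 0 -15 0 0 0;0 0 0 0 0 0'; python3 d.py 601.6 -73 240 184.4
```

```text
time_s: 27.25
ee_pos: [604.5, 86.2, 66.3]
ee_rot: [180.0, -0.0, 167.3]
force: [-0.5, -0.4, 0.5]
gripper_width: 90.6
gripper_force: 0.0
time_s: 27.95
ee_pos: [605.8, 86.4, 239.3]
ee_rot: [179.9, 0.3, 167.3]
force: [1.1, -0.5, -1.2]
gripper_width: 91.5
gripper_force: 0.0
t 27.95 move [ -31.  -156.4   -0.9] then rot [  0.07   0.34 -17.13]
```

```bash
python3 -m pendant '-4 -20 0 0 0 0;-8 -40 0 0 0 0;-8 -40 0 0 0 0;-7 -36 0 0 0 0;-4 -20.4 0 0 0 0;0 0 0 0 0 -8.5;0 0 0 0 0 -8.5;0 0 0 0 0 0' >/dev/null; python3 -m pendant '0 0 0 0 0 0;0 0 0 0 0 0;0 0 0 0 0 0'
python3 - <<'E'
from m import *
c=camera_model("wrist"); f=grab_frame("wrist"); cv2.imwrite("pics/w8.png",f)
h=cv2.cvtColor(f,cv2.COLOR_BGR2HSV)
ledge(RED(h),range(150,260,3),235,325,111,c,"book red")
E
python3 d.py 601.6 -73 66.5 184.4
```

```text
time_s: 29.05
ee_pos: [600.2, -72.9, 236.1]
ee_rot: [180.0, -0.0, -175.8]
force: [-0.2, -0.3, 0.1]
gripper_width: 91.4
gripper_force: 0.0
book red yaws [4.1 4.2] width 33.32995 centre [602.6 -73.3]
t 29.1 move [ -1.4  -0.2 169.7] then rot [ 0.01 -0.01 -0.16]
```

```bash
python3 -m pendant '-1.8 -0.2 0 0 0 0;0 0 35 0 0 0;0 0 35 0 0 0;0 0 35 0 0 0;0 0 30 0 0 0;0 0 20 0 0 0;0 0 9 0 0 0;0 0 5 0 0 0' 91; python3 -m pendant '0 0 0 0 0 0;0 0 0 0 0 0;0 0 0 0 0 0;0 0 0 0 0 0;0 0 0 0 0 0;0 0 0 0 0 0;0 0 0 0 0 0;0 0 0 0 0 0' 20 30;python3 -m pendant '0 0 -10 0 0 0;0 0 -25 0 0 0;0 0 -30 0 0 0;0 0 -30 0 0 0;0 0 -25 0 0 0;0 0 -20 0 0 0;0 0 0 0 0 0;0 0 0 0 0 0'; python3 d.py 595 -291.2 206 176.2
```

```text
time_s: 29.9
ee_pos: [602.1, -73.1, 66.8]
ee_rot: [180.0, -0.0, -175.7]
force: [0.4, -0.9, 0.8]
gripper_width: 90.8
gripper_force: 0.0
time_s: 30.7
ee_pos: [602.1, -73.2, 67.4]
ee_rot: [180.0, 0.0, -175.7]
force: [0.3, 0.1, 1.5]
gripper_width: 34.0
gripper_force: 30.0
time_s: 31.5
ee_pos: [601.5, -73.1, 206.7]
ee_rot: [180.0, -0.1, -175.7]
force: [-0.3, -1.3, -2.9]
gripper_width: 33.8
gripper_force: 30.0
t 31.5 move [  22.7 -217.     0.7] then rot [ 0.02 -0.06  8.07]
```

```bash
python3 -m pendant '2 -20 0 0 0 0;4 -36 0 0 0 0;4.5 -43 0 0 0 0;4.5 -43 0 0 0 0;4 -40 0 0 0 0;2.5 -25 0 0 0 0;1.2 -10 0 0 0 4;0 0 0 0 0 4' >/dev/null; python3 -m pendant '0 0 0 0 0 0;0 0 0 0 0 0;0 0 0 0 0 0'
python3 - <<'E'
from m import *
c=camera_model("wrist"); f=grab_frame("wrist"); cv2.imwrite("pics/w9.png",f); np.save("pics/w9.npy",c)
E
python3 d.py 595 -291.2 70 176.2
```

```text
time_s: 32.6
ee_pos: [595.3, -290.7, 206.5]
ee_rot: [180.0, -0.1, 176.4]
force: [0.3, -0.9, -3.1]
gripper_width: 33.8
gripper_force: 30.0
t 32.65 move [  0.3  -0.6 136.8] then rot [ 0.03 -0.05  0.15]
```

View pics/w9.png

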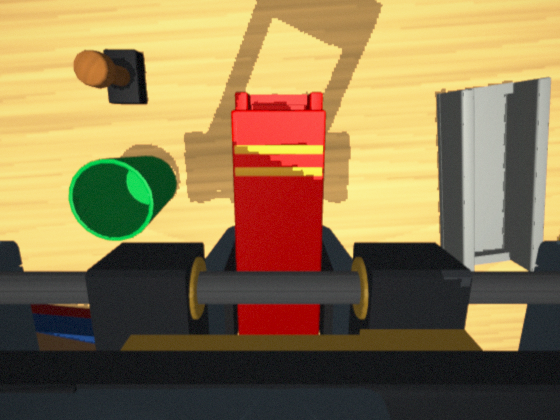

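The grey stand is empty. The red stand's near end shows at (235,92)–(323,92), with the book's near end at row 110.

Run:
```python
from m import *
c=np.load("pics/w9.npy",allow_pickle=True).item()
endcentre([(234.5,92.5),(323.5,92.5)],51,c,-3.8,95)
y=np.radians(176.4); X=np.array([np.cos(y),np.sin(y)])
k=(cast([(280,110)],250.6,c)-[595.3,-290.7])@X-74; print("book centre",np.array([595.3,-290.7])+k*X,k)
```

```text
ends [ 499.4 -324.3  504.5 -244.5] width 79.92128439984181 cross yaw 3.6847924900149183 centre [ 596.8 -290.7]
book centre [ 596.2 -290.8] [-0.9]
```

```bash
python3 -m pendant '0 0 12 0 0 0;0 0 25 0 0 0;0 0 30 0 0 0;0 0 30 0 0 0;0 0 22 0 0 0;0 0 12 0 0 0;0 0 5 0 0 0;0 0 0 0 0 0'; python3 -m pendant '0 0 1.5 0 0 0;0 0 0.5 0 0 0;0 0 0 0 0 0;0 0 0 0 0 0'| grep -E "pos|^force"; python3 -m pendant '0 0 0.6 0 0 0;0 0 0 0 0 0;0 0 0 0 0 0'| grep -E "pos|^force"
```

```text
time_s: 33.45
ee_pos: [595.7, -291.2, 71.1]
ee_rot: [180.0, -0.0, 176.3]
force: [0.8, -0.6, -3.5]
gripper_width: 33.8
gripper_force: 30.0
ee_pos: [595.9, -291.4, 70.0]
force: [0.3, -0.3, -4.6]
ee_pos: [595.6, -291.3, 68.7]
force: [0.0, 0.7, -4.8]
```

```bash
python3 -m pendant '0 0 0.7 0 0 0;0 0 0 0 0 0;0 0 0 0 0 0'| grep -E "pos|^force"; python3 -m pendant '0 0 0.6 0 0 0;0 0 0 0 0 0;0 0 0 0 0 0'| grep -E "pos|^force"
```

```text
ee_pos: [595.6, -291.3, 68.0]
force: [-0.5, 0.2, -4.1]
ee_pos: [595.6, -291.3, 67.4]
force: [0.8, -0.4, -4.7]
```

```bash
python3 -m pendant '0 0 0.5 0 0 0;0 0 0 0 0 0;0 0 0 0 0 0'| grep -E "pos|^force"
```

```text
ee_pos: [595.6, -291.3, 67.4]
force: [-2.1, 0.4, 0.2]
```

Seated. I release, rise, back off clear and look.

```bash
python3 -m pendant '0 0 0 0 0 0;0 0 0 0 0 0;0 0 0 0 0 0;0 0 0 0 0 0;0 0 0 0 0 0;0 0 0 0 0 0;0 0 0 0 0 0;0 0 0 0 0 0' 91; python3 -m pendant '0 0 -15 0 0 0;0 0 -30 0 0 0;0 0 -40 0 0 0;0 0 -40 0 0 0;0 0 -40 0 0 0;0 0 -20 0 0 0;0 0 0 0 0 0'>/dev/null; python3 -m pendant '20 0 0 0 0 0;40 0 0 0 0 0;40 0 0 0 0 0;40 0 0 0 0 0;20 0 0 0 0 0;0 0 0 0 0 0;0 0 0 0 0 0'
python3 - <<'E'
from m import *
t=grab_frame("top"); s=grab_frame("scene"); cv2.imwrite("pics/end.png",np.vstack([cv2.resize(t[100:260,130:490],(675,300)),cv2.resize(s[130:300,90:490],(675,287))]))
E
```

```text
time_s: 35.85
ee_pos: [595.6, -291.3, 66.9]
ee_rot: [180.0, -0.0, 176.3]
force: [0.7, -0.9, 0.1]
gripper_width: 90.5
gripper_force: 0.0
time_s: 37.25
ee_pos: [435.9, -280.8, 251.1]
ee_rot: [180.0, -0.0, 176.2]
force: [0.5, 0.9, 0.1]
gripper_width: 90.9
gripper_force: 0.0
```

View pics/end.png

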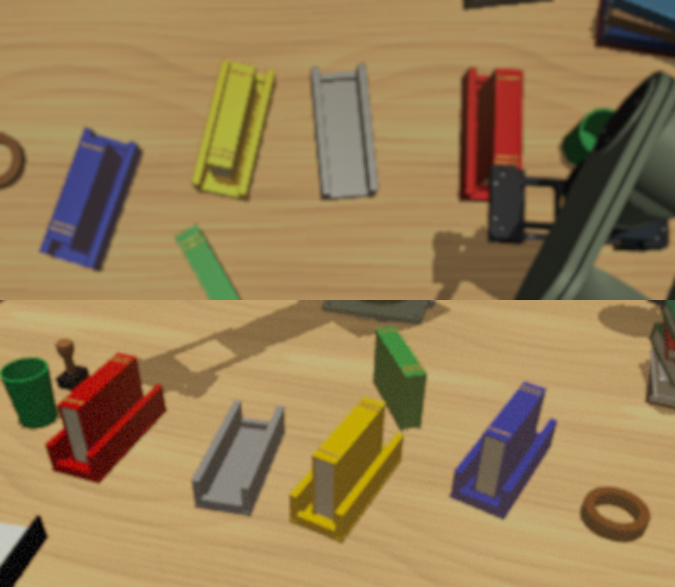

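All three books stand upright in their own stands: red at (95,410), yellow at (350,460) and blue at (500,450) in the lower view. The grey stand is empty and the bystanders haven't moved.

```bash
python3 -c "
from workcell import job_done; print(job_done())"
```

```text
the job is handed in; nothing more can be done
None
```

The red, blue and yellow books each stand upright, spine up, in the stand of their own colour; the grey stand is empty, the date stamp, tape roll and pencil cup were not touched, and the job was handed in at about 37 s.

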